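# Unlock the offcut box and hold its sprung lid just below balance

## Task

Draw the wooden locking slat out sideways through its keeper and lay it flat on the bench, clear of the box. Then raise the box's sprung lid by its handle gently past its balance point (55 degrees), where the spring takes over, bring it back and finish still holding it with the gripper just below that point, about 5 to 10 degrees short of it, so that I can reach in and look at the spring. Don't drop the slat, don't let the lid fly open or slam, and leave everything else on the bench and box where it is.

Things in the scene. Friction and masses are not known exactly. Their poses are not given: they have to be found in the camera images.
- box: Plywood offcut box fixed to the bench, 200 (x) x 240 (y) x 100 (z) mm. Origin: centre of its underside; x towards the hinge side (away from the robot), y left, z up. A hinged lid covers it except for a 50 mm wide fixed timber deck along its left (+y) edge; lid top and deck top are flush at 100 mm. The bench is free for 230 mm beyond the left face, beside the keeper.
- keeper (a point): Centre of the tunnel of the steel keeper (bridge) on the box's deck, 109 mm above the bench. The tunnel runs along the box's y, 40 mm long, 22 mm wide, 18 mm high, and starts 5 mm in from the box's left face; the keeper's top is 123 mm above the bench.
- slat: Loose wooden locking slat, 16 (x) x 180 (y) x 12 (z) mm, about 30 g, lying level through the keeper along the box's y: its inner end lies 30 to 50 mm over the lid and locks it, its outer end sticks out 75 to 95 mm beyond the box's left face, in the air. Origin: centre of its underside, y outwards along it. Pulled 115 mm to the left it is clear of keeper and box.
- slat_mid (a point): Centre of the locking slat (6 mm above its underside).
- lid (a joint): Angle of the box lid in rad: 0 shut and level, growing as it opens (front edge up and away from the robot), stop at 1.5. Lid with handle weighs 0.7 kg; a torsion spring at the hinge helps it. Balance point at 0.96 (55 degrees): below it the lid falls shut by itself, above it the spring carries it on open by itself. About 2 N at the handle holds it.
- lid_handle (a point): Centre of the lid's handle: a round steel bar 12 mm thick, 120 mm long, parallel to the hinge (along the box's y), carried by two arms at its ends 45 mm in front of the lid's front edge, with free space below. 240 mm from the hinge axis. Lid shut: 94 mm above the bench; at the balance point: 291 mm. It may turn within the grip as the lid swings, so the gripper can keep pointing down.
- lid_hinge (a point): Point on the hinge axis level with the handle's middle, 94 mm above the bench, 95 mm behind the box's centre; the axis runs along the box's y.
- deck_jar: small amber glass jar, 34 mm across, 45 mm tall, loose, standing on the box's fixed left-hand deck behind the keeper; origin at the centre of its underside; leave alone
- glue_bottle: white glue bottle, 56 mm across, 150 mm tall, standing on the bench to the left; origin at the centre of its underside; leave alone
- varnish_can: steel can, 72 mm across, 90 mm tall, standing on the bench to the left; origin at the centre of its underside; leave alone
- mug: white mug, 72 mm across, 85 mm tall, on the bench to the right of the box; origin at the centre of its underside; leave alone
- block: dark wooden block, 70 x 50 x 35 mm, on the bench to the right; origin at the centre of its underside; leave alone
- hammer: hammer about 0.3 m long lying on the bench to the right; leave alone
There are look-alikes about, which are no part of the job. There is more than one size of the slat; the one meant has the size given above.

How it is judged:
On the way, in this order (a step that is already met when the one before it is completed fails the run):
1. the slat lies on the bench, clear of the box and let go, the lid still shut (height (world z) of slat_mid below 0.02 m and contact force between slat and box below 0.05 N and horizontal distance between slat_mid and box above 0.13 m and contact force between slat and the fingers below 0.05 N and linear speed of slat below 0.05 m/s and value of joint lid below 0.1 rad), for 0.2 s.
2. the lid is raised past its balance point, in the fingers (value of joint lid above 1 rad and contact force between the fingers and lid above 0.3 N), for 0.1 s.
At the end, for the whole second after the job is handed in: The fingers hold the lid still at 0.70 to 0.935 rad, just below its balance at 0.96 (40 to 53.5 degrees), and the slat lies let go and at rest on the bench, its middle less than 20 mm above it and over 130 mm from the box's centre, not touching the box (value of joint lid between 0.7 and 0.935 rad and velocity of joint lid between -0.1 and 0.1 rad/s and contact force between the fingers and lid above 0.3 N and height (world z) of slat_mid below 0.02 m and contact force between slat and box below 0.05 N and horizontal distance between slat_mid and box above 0.13 m and contact force between slat and the fingers below 0.05 N and linear speed of slat below 0.05 m/s); the arm keeps its last pose, push and grip.
It fails at once if the lid flies open or slams (over 2 rad/s) (velocity of joint lid above 2 rad/s or velocity of joint lid below -2 rad/s).
It fails at once if the lid is let go past balance and reaches its stop (value of joint lid above 1.45 rad).
It fails at once if the slat is dropped or thrown (over 0.9 m/s) (linear speed of slat above 0.9 m/s).
It fails at once if another thing is moved over 30 mm or knocked over (distance of any of deck_jar, glue_bottle, varnish_can, mug, block, hammer from where it was at the start of the episode above 0.03 m or angle between any of deck_jar, glue_bottle, varnish_can, mug, block's own z axis and vertical above 0.5 rad).
It also fails if it takes over 58 s, if anything falls off the work surface, if the arm or the gripper's body presses on something with over 40 N, if the wrist force passes 120 N, or if a joint passes its speed limit or range.

## Robot

A 7-joint arm with a two-finger parallel gripper is mounted at the origin on the work surface. World frame = base frame: x ahead of the robot, y to its left, z up, the work surface at z = 0. Lengths are in m, angles in rad, forces in N, time in s.
With the tool pointing down it reaches from about 0.35 to 0.9 m from the base axis. Payload 8.1 kg.
Tool frame: the origin (TCP) lies between the finger pads; the fingertips stand 11 mm ahead of it and the grasp point (between the pads) lies 8 mm behind it (manip.tip_extent is the distance from the TCP to the fingertips, in m); z points along the fingers, y is the line along which they close (so a half turn about z gives the same grasp; the last joint's range is limited). The gripper opens to 85 mm and grips with 20 to 120 N. Pads are 22 mm wide; open, the fingers measure 114 mm over their backs; the gripper's body (76 mm by 85 mm) begins 54 mm behind the grasp point. The pads swing forward as they close: fully open they stand 13 mm farther back than shut.
Start: joints at [1.157, 0.434, 0.025, 1.573, -0.012, 1.134, -0.075], TCP at [0.191, -0.595, 0.242] pointing down, gripper open.
Joint ranges: [-2.62, 2.62], [-0.44, 2.09], [-1.27, 1.32], [0.08, 2.57], [-1.32, 4.46], [0.12, 2], [-2.74, 2.74]. Speed limits (rad/s): [2.22, 2.22, 3.01, 3.01, 3.14, 3.14, 3.14].

## Interface

Orientations are given as a 3x3 rotation matrix whose columns are the frame's x, y, z axes.
In Python, from rig import manip gives the robot as it stands.
- The arm moves only by the tool servo_tool, never from a script. Its argument "deltas" is a list of rows, each a list of 3 entries, a list of its own where there are three numbers: the shift along the world's x, y, z in units of 40 mm (1.0 is 40 mm), then the turn about the world's z in units of 6 degrees (1.0 is 6 degrees), then the opening, from 0 (shut) to 1 (fully open). A call has exactly 5 rows; each row shifts and turns the commanded pose from where the row before left it; what a row does not reach is not made up. A row lasts 1/8 s, in which the tool goes at most 62.5 mm and 10.7 degrees, less where a joint would pass 70% of its speed; a pose out of reach is approached as far as the arm can. A call is refused whole if a number of a shift passes 1 or a number of a turn 1, either way. A call with a gripper value outside its range is refused whole. The fingers move at their own pace and stop on an object; "newtons" is the grip in N (left out, the last holds). Time passes only in rows, so rows that do not move let the fingers close, or fill a call up. It gives the time, the measured TCP pose, the force, the opening and the grip force at its end, in the units of the state.
- manip.get_obs(): the state, without advancing time (a new reading comes with each control period).
- manip.camera(name): name is "scene" or "top" or "wrist"; returns a dict with "image" (420x560x3 uint8, blue, green, red), "vfov" (degrees; the focal length in pixels is half the picture's height over the tangent of half this angle, whatever the lens; pixels are square), "cx", "cy" (the principal point, pixels), "distortion" ([k1, k2, p1, p2, k3] as OpenCV has them; the pictures are not rectified), "rvec" (rotation vector, rad) and "tvec" (3), from world to camera coordinates, as OpenCV has them. Camera axes: x right, y down, z forward; pixel columns grow to the right and rows downward; lengths in m; the calibration is good to about 2 mm. A picture is of the moment at which its call begins. There is no depth.
- manip.finish_job(): hands the job in; it is judged then, once.
The state is a dict: "clock": time; "q": joint angles; "joint_velocities": joint speeds; "joint_torque": joint torques, N m; "tcp_pos": TCP position; "eef_rot": TCP orientation; "force": force on the tool from outside, world axes, zero at the start; "ft_torque": the same for the moment, N m; "width": opening from 0.0 (shut) to 1.0 (fully open); "grip_force": force on a finger pad.
Only numpy, scipy, OpenCV 4.12 (cv2) and the standard library are available. Lean on these libraries where they do the work, as an engineer would, in place of code of your own. Each camera call takes 0.05 s, during which the arm holds its last target. There are 200 camera calls.

## Working session

There is one attempt and no reset: what is moved stays moved. The work goes in short steps, Python scripts to look and compute and a tool call to move; the robot and the scene stay as the last step left them, time stands still between calls to the robot, and variables do not carry over. Pictures are saved under pics/ and viewed, at most 10 in all, crops included, and the job is handed in when it is done.

Besides the shell and the picture viewer there is one more tool, called after "Emit:" by a JSON object that holds its "name" and its "arguments". servo_tool: Moves the arm, as the interface text tells. Its arguments: {"type":"object","properties":{"deltas":{"type":"array"},"newtons":{"type":"number"}},"required":["deltas"]}

```bash
mkdir -p pics; ls
python3 - <<'E'
from rig import manip
import cv2
o=manip.get_obs();print({k:o[k] for k in('clock','tcp_pos','eef_rot','width','force')})
for n in('scene','top'):
    c=manip.camera(n);cv2.imwrite(f'pics/{n}0.png',c['image']);print(n,{k:v for k,v in c.items() if k!='image'})
E
```

```text
pics
{'clock': 0.0, 'tcp_pos': array([ 0.19092748, -0.59460898,  0.24152791]), 'eef_rot': array([[ 9.52121747e-01,  3.05718533e-01, -5.97086831e-04],
       [ 3.05719093e-01, -9.52120622e-01,  1.46898923e-03],
       [-1.19401452e-04, -1.58119744e-03, -9.99998743e-01]]), 'width': 1.0008775040481241, 'force': array([-0.84086828,  0.26361358,  0.13312292])}
scene {'vfov': 50.01442699681252, 'cx': 270.47534894105746, 'cy': 209.49070622491317, 'distortion': array([-0.10393871,  0.        ,  0.        ,  0.        ,  0.        ]), 'rvec': array([ 1.83444162,  1.94637344, -0.61042288]), 'tvec': array([ 0.00629379, -0.38019781,  1.4945219 ])}
top {'vfov': 46.081444742942665, 'cx': 276.25363041839404, 'cy': 213.37459294972723, 'distortion': array([-0.110665,  0.      ,  0.      ,  0.      ,  0.      ]), 'rvec': array([ 2.16832345, -2.160861  ,  0.09638523]), 'tvec': array([0.01427018, 0.5110612 , 1.48947524])}
```

View pics/scene0.png

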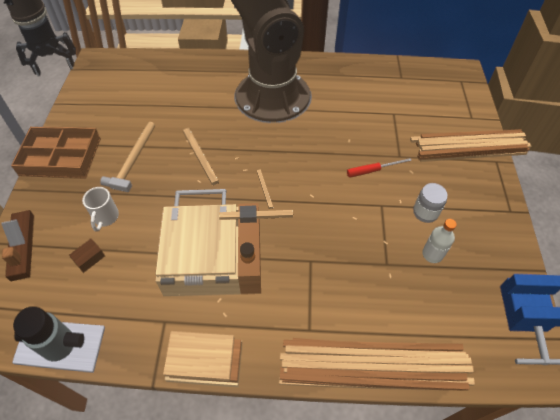

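View pics/top0.png

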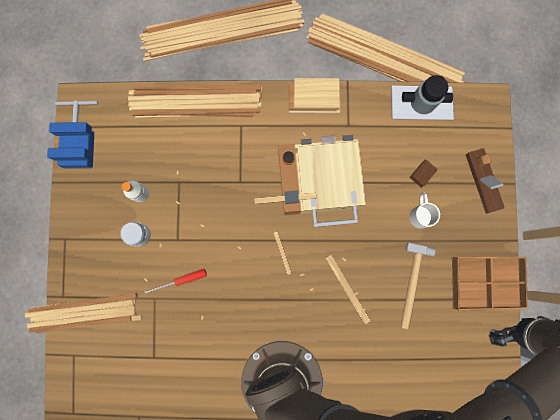

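```bash
cat > h.py <<'E'
import numpy as np,cv2
from rig import manip
def K(c):
    f=c['image'].shape[0]/2/np.tan(np.radians(c['vfov'])/2)
    return np.array([[f,0,c['cx']],[0,f,c['cy']],[0,0,1]])
def ray(c,px):
    p=cv2.undistortPoints(np.array([[px]],float),K(c),np.array(c['distortion']))[0,0]
    R=cv2.Rodrigues(np.array(c['rvec']))[0]
    return -R.T@np.array(c['tvec']),R.T@np.array([p[0],p[1],1.])
def at(c,px,z):
    o,d=ray(c,px);return o+d*(z-o[2])/d[2]
def proj(c,P):
    return cv2.projectPoints(np.array(P,float).reshape(-1,3),np.array(c['rvec']),np.array(c['tvec']),K(c),np.array(c['distortion']))[0][:,0]
E
python3 - <<'E'
import cv2
a=cv2.imread('pics/top0.png')[125:235,245:375];cv2.imwrite('pics/topc.png',cv2.resize(a,None,fx=5,fy=5,interpolation=cv2.INTER_CUBIC))
E
```

```text
(no output)
```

View pics/topc.png

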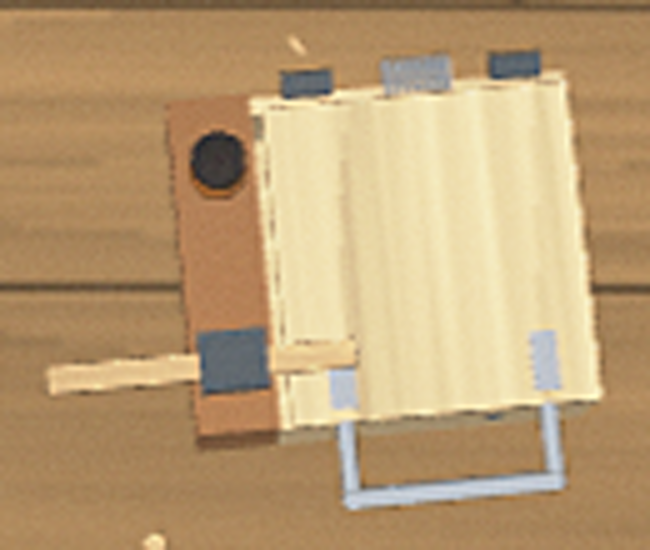

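The picture shows three candidates: the slat through the keeper (top px 254–316, ~199) and loose look-alikes at (282,252) and (347,290) on the bench. The one in the keeper is meant; I check its length.

Run:
```python
from h import *
c=manip.camera('top')
f=lambda x,y,z:at(c,(245+x/5-.4,125+y/5-.4),z)[:2]
so,si=f(49,381,.112),f(355,352,.112)
print('slat',so,si,np.linalg.norm(so-si))
print('keeper',np.mean([f(*p,.123) for p in((198,331),(264,328),(270,388),(204,394))],0))
h=[f(350,498,.098),f(562,482,.098)];print('handle',h,np.mean(h,0),np.linalg.norm(h[0]-h[1]))
B=[f(165,103,.1),f(563,73,.1),f(603,400,.1),f(198,434,.1)];print('box',B,np.mean(B,0))
for n,a,b in(('slat',so,si),('handle',*h),('back',B[0],B[1]),('front',B[3],B[2])):
    d=a-b;print(n,np.degrees(np.arctan2(-d[0],d[1])))
d=[B[1]-B[2],B[0]-B[3]];print([np.degrees(np.arctan2(v[1],v[0])) for v in d],[np.linalg.norm(v) for v in d])
for n,p,z in(('glue',(132,197),0),('can',(135,241),0),('s1',(275,233),.01),('s1b',(290,273),.01)):print(n,at(c,p,z)[:2])
print('jar',f(217,160,.145))
```

```text
slat [0.53883347 0.07862774] [ 0.5562878  -0.09901084] 0.17849402786167254
keeper [ 0.54978979 -0.02852083]
handle [array([ 0.47234887, -0.09670403]), array([ 0.48203729, -0.22072539])] [ 0.47719308 -0.15871471] 0.12439921123867102
box [array([0.70670282, 0.01199897]), array([ 0.72590497, -0.22464473]), array([ 0.53010772, -0.24513393]), array([ 0.50939615, -0.00799047])] [ 0.61802792 -0.11644254]
slat 5.611727363139168
handle 4.466813618760559
back 4.639029186007666
front 4.9914171201003015
[np.float64(5.973970789179037), np.float64(5.784984667558744)] [np.float64(0.19686637868039106), np.float64(0.19831666478617674)]
glue [0.56449424 0.47428282]
can [0.42503386 0.46004837]
s1 [0.45165061 0.01984167]
s1b [ 0.32887381 -0.02669638]
jar [ 0.66245629 -0.01831427]
```

Sizes agree (slat 178 mm, sticks out ~83 mm; handle fits the box pose at yaw ≈5.2°). Moving above the slat's outer end.

Emit:
{"name": "servo_tool", "arguments": {"deltas": [[[0.51,0.94,0],0.76,0.6],[[0.51,0.94,0],0.76,0.6],[[0.51,0.94,0],0.76,0.6],[[0.51,0.94,0],0.76,0.6],[[0.51,0.94,0],0.76,0.6]], "newtons": 40}}

```text
clock: 0.78
tcp_pos: [0.2936, -0.4057, 0.2422]
eef_rot: [[0.758, 0.653, -0.0], [0.653, -0.758, 0.0], [-0.0, -0.0, -1.0]]
force: [0.3, -0.4, -0.5]
width: 0.602
grip_force: 0.0
```

Emit:
{"name": "servo_tool", "arguments": {"deltas": [[[0.51,0.94,0],0.76,0.6],[[0.51,0.94,0],0.76,0.6],[[0.51,0.94,0],0.76,0.6],[[0.51,0.94,0],0.76,0.6],[[0.51,0.94,0],0.76,0.6]]}}

```text
clock: 1.4
tcp_pos: [0.3955, -0.2178, 0.2423]
eef_rot: [[0.445, 0.895, -0.0], [0.895, -0.445, -0.0], [-0.0, 0.0, -1.0]]
force: [0.2, -0.2, -0.3]
width: 0.599
grip_force: 0.0
```

Emit:
{"name": "servo_tool", "arguments": {"deltas": [[[0.51,0.94,0],0.76,0.6],[[0.51,0.94,0],0.76,0.6],[[0.51,0.94,0],0.76,0.6],[[0.51,0.94,0],0.76,0.6],[[0.51,0.94,0],0.76,0.6]]}}

```text
clock: 2.02
tcp_pos: [0.4975, -0.0299, 0.2422]
eef_rot: [[0.064, 0.998, -0.0], [0.998, -0.064, -0.0], [-0.0, -0.0, -1.0]]
force: [0.8, -0.7, -0.3]
width: 0.598
grip_force: 0.0
```

Emit:
{"name": "servo_tool", "arguments": {"deltas": [[[0.55,0.95,-0.3],0.75,0.6],[[0.55,0.95,-0.3],0.74,0.6],[[0,0,-0.4],0,0.6],[[0,0,0],0,0.6],[[0,0,0],0,0.6]]}}

```text
clock: 2.65
tcp_pos: [0.5409, 0.0436, 0.2026]
eef_rot: [[-0.088, 0.996, -0.0], [0.996, 0.088, -0.001], [-0.001, -0.0, -1.0]]
force: [0.7, -0.6, 0.5]
width: 0.604
grip_force: 0.0
```

Run:
```python
from h import *
c=manip.camera('wrist');cv2.imwrite('pics/w1.png',c['image'])
o=manip.get_obs();print(o['tcp_pos'],manip.tip_extent)
print(proj(c,[[.5388,.0786,.112],[.5563,-.099,.112],[.5422,.045,.112]]))
```

```text
[0.54112133 0.04371527 0.20288039] 0.011
[[280.9623563  170.14153385]
 [283.05451564 372.09366064]
 [281.56048525 215.76969242]]
```

View pics/w1.png

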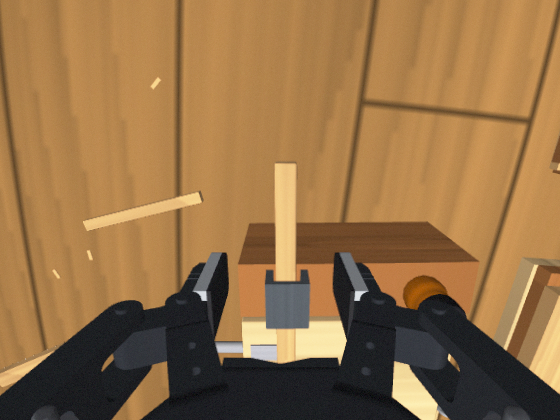

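The slat (end at px 286,163; keeper 287,298) lies about 3 mm to +x of my estimate and the yaw matches. Correct by 2 mm, descend and close.

Emit:
{"name": "servo_tool", "arguments": {"deltas": [[[0.06,0.05,-0.75],0,0.6],[[0,0,-0.75],0,0.6],[[0,0,-0.5],0,0.6],[[0,0,-0.25],0,0.6],[[0,0,0],0,0.4]]}}

```text
clock: 3.32
tcp_pos: [0.5435, 0.0464, 0.1125]
eef_rot: [[-0.089, 0.996, -0.0], [0.996, 0.089, -0.0], [-0.0, -0.0, -1.0]]
force: [-0.1, 1.0, 0.9]
width: 0.41
grip_force: 0.0
```

Emit:
{"name": "servo_tool", "arguments": {"deltas": [[[0,0,0],0,0.25],[[0,0,0],0,0.1],[[0,0,0],0,0.0],[[0,0,0],0,0.0],[[0,0,0],0,0.0]]}}

```text
clock: 3.95
tcp_pos: [0.544, 0.0471, 0.1127]
eef_rot: [[-0.09, 0.996, 0.001], [0.996, 0.09, 0.0], [0.0, 0.001, -1.0]]
force: [2.0, -0.8, 4.2]
width: 0.17
grip_force: 42.5
```

Emit:
{"name": "servo_tool", "arguments": {"deltas": [[[-0.02,0.2,0.03],0,0],[[-0.04,0.4,0.02],0,0],[[-0.045,0.5,0],0,0],[[-0.045,0.5,0],0,0],[[-0.045,0.5,0],0,0]]}}

```text
clock: 4.58
tcp_pos: [0.5353, 0.133, 0.1142]
eef_rot: [[-0.091, 0.996, -0.0], [0.996, 0.091, 0.0], [0.0, -0.0, -1.0]]
force: [0.4, 0.6, -1.2]
width: 0.169
grip_force: 42.0
```

Emit:
{"name": "servo_tool", "arguments": {"deltas": [[[-0.045,0.5,0],0,0],[[-0.045,0.5,0],0,0],[[-0.03,0.35,0],0,0],[[0,0,0],0,0],[[0,0,0],0,0]]}}

```text
clock: 5.2
tcp_pos: [0.531, 0.1841, 0.1142]
eef_rot: [[-0.089, 0.996, -0.0], [0.996, 0.089, -0.001], [-0.001, -0.0, -1.0]]
force: [0.4, -0.4, -0.5]
width: 0.176
grip_force: 42.0
```

Run:
```python
from h import *
a=manip.camera('scene')['image'][130:300,150:350];b=manip.camera('wrist')['image']
a=cv2.resize(a,(400,340));b=cv2.resize(b,(400,300))
cv2.imwrite('pics/p2.png',np.hstack([a,cv2.copyMakeBorder(b,0,40,0,0,0)]))
```

```text
(no output)
```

View pics/p2.png

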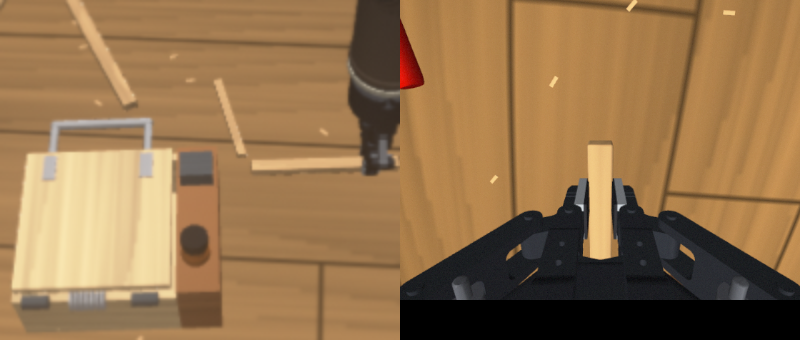

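The slat is out and level in the grip (inner end well clear of the box). Lowering to the bench.

Emit:
{"name": "servo_tool", "arguments": {"deltas": [[[0,0,-0.7],0,0],[[0,0,-0.7],0,0],[[0,0,-0.6],0,0],[[0,0,-0.3],0,0],[[0,0,-0.17],0,0]]}}

```text
clock: 5.92
tcp_pos: [0.5311, 0.1846, 0.0152]
eef_rot: [[-0.089, 0.996, -0.0], [0.996, 0.089, -0.0], [-0.0, -0.0, -1.0]]
force: [-0.1, -0.4, 0.1]
width: 0.17
grip_force: 42.0
```

Emit:
{"name": "servo_tool", "arguments": {"deltas": [[[0,0,-0.03],0,0],[[0,0,-0.02],0,0],[[0,0,0],0,0],[[0,0,0],0,0],[[0,0,0],0,0]]}}

```text
clock: 6.55
tcp_pos: [0.531, 0.185, 0.0137]
eef_rot: [[-0.09, 0.996, 0.0], [0.996, 0.09, 0.0], [0.0, 0.0, -1.0]]
force: [0.2, 0.7, 0.2]
width: 0.171
grip_force: 42.0
```

Emit:
{"name": "servo_tool", "arguments": {"deltas": [[[0,0,-0.03],0,0],[[0,0,0],0,0.22],[[0,0,0],0,0.3],[[0,0,0],0,0.45],[[0,0,0],0,0.6]]}}

```text
clock: 7.18
tcp_pos: [0.5309, 0.1849, 0.0122]
eef_rot: [[-0.09, 0.996, -0.0], [0.996, 0.09, -0.0], [-0.0, -0.0, -1.0]]
force: [0.3, -0.8, -0.2]
width: 0.6
grip_force: 0.0
```

Emit:
{"name": "servo_tool", "arguments": {"deltas": [[[0,0,0.4],0,0.6],[[0,0,0.8],0,0.6],[[0,0,1],0,0.6],[[0,0,1],0,0.6],[[0,0,0.8],0,0.5]]}}

```text
clock: 7.8
tcp_pos: [0.5311, 0.1852, 0.1752]
eef_rot: [[-0.09, 0.996, 0.002], [0.996, 0.09, 0.001], [0.001, 0.002, -1.0]]
force: [0.7, 0.7, 0.4]
width: 0.496
grip_force: 0.0
```

Emit:
{"name": "servo_tool", "arguments": {"deltas": [[[-0.13,-0.85,0.1],0,0.45],[[-0.13,-0.85,0.1],0,0.45],[[-0.13,-0.85,0.1],0,0.45],[[-0.13,-0.85,0],0,0.45],[[-0.13,-0.85,0],0,0.45]]}}

```text
clock: 8.43
tcp_pos: [0.5047, 0.014, 0.1855]
eef_rot: [[-0.09, 0.996, 0.001], [0.996, 0.09, -0.0], [-0.0, 0.001, -1.0]]
force: [0.9, -0.7, 0.5]
width: 0.449
grip_force: 0.0
```

Emit:
{"name": "servo_tool", "arguments": {"deltas": [[[-0.13,-0.85,0],0,0.45],[[-0.13,-0.85,0],0,0.45],[[-0.13,-0.85,0],0,0.45],[[-0.13,-0.85,0],0,0.45],[[-0.13,-0.85,0],0,0.45]]}}

```text
clock: 9.05
tcp_pos: [0.4787, -0.156, 0.1855]
eef_rot: [[-0.09, 0.996, 0.001], [0.996, 0.09, -0.0], [-0.0, 0.001, -1.0]]
force: [0.6, -0.2, 0.2]
width: 0.449
grip_force: 0.0
```

Run:
```python
from h import *
c=manip.camera('wrist');w=c['image'];t=manip.camera('top')['image'][120:260,215:375]
o=manip.get_obs();print(o['tcp_pos'],o['clock'])
print(proj(c,[[.4723,-.0967,.094],[.482,-.2207,.094],[.4767,-.157,.094]]))
cv2.imwrite('pics/p3.png',np.hstack([cv2.copyMakeBorder(cv2.resize(t,(240,210)),0,210,0,0,0),w]))
```

```text
[ 0.47792095 -0.15921839  0.18505246] 9.15
[[277.81425465 134.39894659]
 [276.36337637 293.8417529 ]
 [276.61368198 218.11219375]]
```

View pics/p3.png

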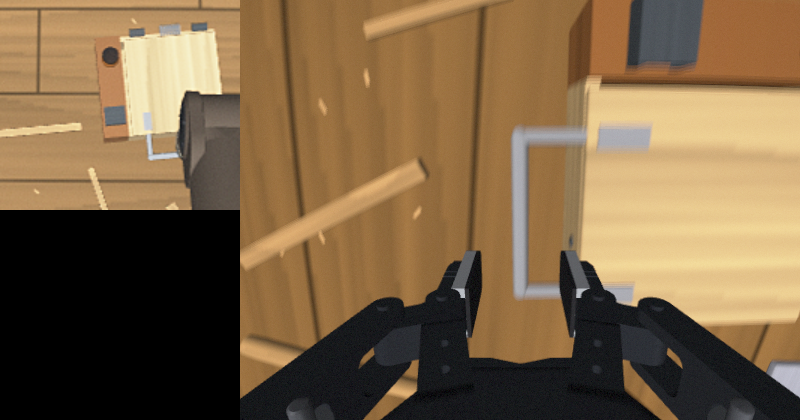

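Handle bar at px (279,134–297) in the wrist view vs predicted 277: within 2 mm, centred between the fingers; slat lies on the bench at the left. Descend and grip.

Emit:
{"name": "servo_tool", "arguments": {"deltas": [[[0,0,-0.75],0,0.45],[[0,0,-0.75],0,0.45],[[0,0,-0.6],0,0.45],[[0,0,-0.33],0,0.45],[[0,0,0],0,0.35]]}}

```text
clock: 9.78
tcp_pos: [0.4788, -0.1546, 0.0871]
eef_rot: [[-0.09, 0.996, -0.001], [0.996, 0.09, 0.0], [0.0, -0.001, -1.0]]
force: [-0.3, -0.3, -0.3]
width: 0.351
grip_force: 0.0
```

Emit:
{"name": "servo_tool", "arguments": {"deltas": [[[0,0,0],0,0.2],[[0,0,0],0,0.1],[[0,0,0],0,0.0],[[0,0,0],0,0.0],[[0,0,0],0,0.0]]}}

```text
clock: 10.4
tcp_pos: [0.4793, -0.1551, 0.0875]
eef_rot: [[-0.09, 0.996, 0.001], [0.996, 0.09, -0.0], [-0.0, 0.001, -1.0]]
force: [-0.9, 0.3, 6.1]
width: 0.125
grip_force: 39.3
```

Emit:
{"name": "servo_tool", "arguments": {"deltas": [[[0.01,0,0.3],0,0],[[0.02,0,0.3],0,0],[[0.037,0.003,0.298],0,0],[[0.052,0.005,0.295],0,0],[[0.067,0.006,0.292],0,0]]}}

```text
clock: 11.02
tcp_pos: [0.4863, -0.1544, 0.1473]
eef_rot: [[-0.09, 0.996, -0.0], [0.996, 0.09, 0.0], [0.0, -0.0, -1.0]]
force: [2.9, -0.3, -3.7]
width: 0.122
grip_force: 39.0
```

Emit:
{"name": "servo_tool", "arguments": {"deltas": [[[0.081,0.007,0.289],0,0],[[0.095,0.009,0.284],0,0],[[0.109,0.01,0.279],0,0],[[0.123,0.011,0.273],0,0],[[0.137,0.012,0.267],0,0]]}}

```text
clock: 11.65
tcp_pos: [0.5067, -0.1525, 0.2024]
eef_rot: [[-0.089, 0.996, -0.004], [0.996, 0.089, 0.0], [0.0, -0.004, -1.0]]
force: [-6.5, 0.4, 1.2]
width: 0.12
grip_force: 39.1
```

Emit:
{"name": "servo_tool", "arguments": {"deltas": [[[0.15,0.014,0.26],0,0],[[0.162,0.015,0.252],0,0],[[0.175,0.016,0.243],0,0],[[0.187,0.017,0.234],0,0],[[0.198,0.018,0.225],0,0]]}}

```text
clock: 12.28
tcp_pos: [0.5395, -0.1494, 0.2514]
eef_rot: [[-0.089, 0.996, -0.008], [0.996, 0.089, -0.0], [0.0, -0.008, -1.0]]
force: [-19.7, 1.7, 14.6]
width: 0.124
grip_force: 39.5
```

Emit:
{"name": "servo_tool", "arguments": {"deltas": [[[0.209,0.019,0.214],0,0],[[0.22,0.02,0.204],0,0],[[0.229,0.021,0.192],0,0],[[0.239,0.022,0.181],0,0],[[0.247,0.022,0.168],0,0]]}}

```text
clock: 12.9
tcp_pos: [0.5875, -0.1448, 0.2922]
eef_rot: [[-0.09, 0.996, -0.002], [0.996, 0.09, -0.001], [-0.001, -0.002, -1.0]]
force: [-15.2, 2.2, 22.1]
width: 0.121
grip_force: 41.6
```

Emit:
{"name": "servo_tool", "arguments": {"deltas": [[[0.13,0.012,0.13],0,0],[[0.15,0.013,0.11],0,0],[[0,0,0],0,0],[[0,0,0],0,0],[[0,0,0],0,0]]}}

```text
clock: 13.52
tcp_pos: [0.6, -0.1437, 0.3003]
eef_rot: [[-0.09, 0.996, 0.001], [0.996, 0.09, 0.0], [0.0, 0.001, -1.0]]
force: [-5.4, 1.3, 8.7]
width: 0.121
grip_force: 40.0
```

Run:
```python
from h import *
a=manip.camera('scene');b=manip.camera('top')
o=manip.get_obs();p=np.array(o['tcp_pos'])+[0,0,.008];print(o['tcp_pos'],o['force'])
im=a['image'][100:310,130:350]
cv2.imwrite('pics/p4.png',np.hstack([cv2.resize(im,(440,420)),cv2.resize(b['image'][120:260,215:375],(360,315))if 0 else cv2.copyMakeBorder(cv2.resize(b['image'][120:260,215:375],(360,315)),0,105,0,0,0)]))
```

```text
[ 0.59998218 -0.14370317  0.30032646] [-6.11140329  1.7001601   7.58122955]
```

View pics/p4.png

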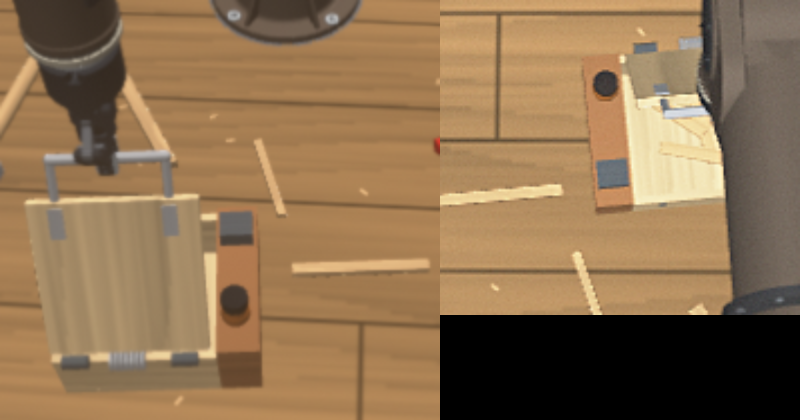

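Lid held past balance at about 61° (handle height 0.308 m); slat at rest clear of the box. Bringing it back to about 48°.

Emit:
{"name": "servo_tool", "arguments": {"deltas": [[[-0.152,-0.014,-0.088],0,0],[[-0.15,-0.013,-0.092],0,0],[[-0.147,-0.013,-0.096],0,0],[[-0.144,-0.013,-0.101],0,0],[[-0.141,-0.013,-0.105],0,0]]}}

```text
clock: 14.25
tcp_pos: [0.5712, -0.1464, 0.2806]
eef_rot: [[-0.09, 0.996, 0.002], [0.996, 0.09, 0.0], [-0.0, 0.002, -1.0]]
force: [-1.1, 1.0, 4.3]
width: 0.12
grip_force: 40.0
```

Emit:
{"name": "servo_tool", "arguments": {"deltas": [[[-0.138,-0.012,-0.109],0,0],[[-0.135,-0.012,-0.113],0,0],[[-0.131,-0.012,-0.117],0,0],[[0,0,0],0,0],[[0,0,0],0,0]]}}

```text
clock: 14.88
tcp_pos: [0.5546, -0.148, 0.2659]
eef_rot: [[-0.09, 0.996, 0.0], [0.996, 0.09, 0.0], [0.0, 0.0, -1.0]]
force: [-0.3, 2.8, 1.1]
width: 0.123
grip_force: 40.3
```

Emit:
{"name": "servo_tool", "arguments": {"deltas": [[[0,0,0],0,0],[[0,0,0],0,0],[[0,0,0],0,0],[[0,0,0],0,0],[[0,0,0],0,0]]}}

```text
clock: 15.5
tcp_pos: [0.5546, -0.1481, 0.2659]
eef_rot: [[-0.09, 0.996, 0.0], [0.996, 0.09, 0.0], [0.0, 0.0, -1.0]]
force: [0.4, 3.8, 0.3]
width: 0.12
grip_force: 40.2
```

Run:
```python
from h import *
c=manip.camera('scene');im=c['image'].copy()
hx=np.array([.7155,-.134,.094]);ux=np.array([.996,.09,0]);uy=np.array([-.09,.996,0])
for t,col in((.70,(0,0,255)),(.83,(0,255,0)),(.935,(255,0,0))):
    P=[hx-.24*np.cos(t)*ux+[0,0,.24*np.sin(t)]+s*.06*uy for s in(-1,1)]
    q=proj(c,P);[cv2.circle(im,tuple(int(round(v)) for v in p),1,col,-1) for p in q]
cv2.imwrite('pics/p5.png',cv2.resize(im[110:310,140:340],(600,600)))
```

```text
(no output)
```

View pics/p5.png

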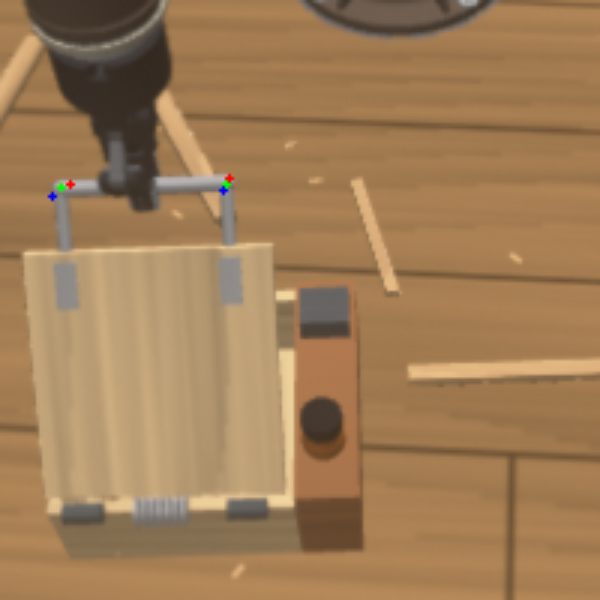

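The handle ends (px 62,186 and 227,183) sit on the green 0.83 rad marks, the bar is in the fingers and the slat lies clear. Handing in.

```bash
python3 -c "
from rig import manip
print(manip.finish_job())"
```

```text
the job is handed in; nothing more can be done
None
```

The slat lies flat on the bench clear of the box, and the gripper is holding the lid at about 0.83 rad (48°), 7° short of balance, after raising it to about 61°; the job is handed in, but no verdict came back.

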